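# Pack the last two wedges head to tail in the wedge tray

### The arm

A 6-joint arm with a two-finger parallel gripper is mounted at the origin on a cart in front of the work surface, level with it; the furniture and walls round the work are solid. World frame = base frame: x ahead of the robot, y to its left, z up, the work surface at z = 0. Lengths are in mm, angles in rad, forces in N, time in s.
With the tool pointing down it reaches from about 300 to 750 mm from the base axis. Payload 8.5 kg.
Tool frame: the origin (TCP) lies at the very end of the fingers, on their centre line; the grasp point (between the pads) lies 19 mm behind it; z points along the fingers, y is the line along which they close (so a half turn about z gives the same grasp; the last joint's range is limited). The gripper opens to 85 mm and grips with 20 to 120 N. Pads are 22 mm wide; open, the fingers measure 114 mm over their backs; the gripper's body (76 mm by 85 mm) begins 54 mm behind the grasp point. The pads swing forward as they close: fully open they stand 13 mm farther back than shut.
Start: joints at [0.907, 0.381, 1.297, -0, 1.464, -0.215], TCP at [238.626, 495.518, 231.322] pointing down, gripper open.
Joint ranges: [-3.11, 3.11], [-0.89, 2.33], [0.22, 2.48], [-1.42, 4.56], [0.17, 2.85], [-2.88, 2.88]. Speed limits (rad/s): [2.39, 2.39, 3.14, 3.14, 3.14, 3.14].

### API

Orientations are given as a unit quaternion [w, x, y, z].
In Python, from plant import env, imaging, ticket gives the robot as it stands. The module is installed in compiled form; this text tells all that it offers.
- The arm moves only by the shell command python3 -m pendant 'ROWS' [OPENING]. ROWS is JSON, a list of rows, each a list of 4 numbers: the shift along the tool's x, y, z in units of 60 mm (1.0 is 60 mm), then the turn about the tool's z in units of 6 degrees (1.0 is 6 degrees). In form: [[dx, dy, dz, twist], ...]. A call has 1 to 20 rows; each row is the pose to reach, as a shift and turn from the pose commanded when the call began, along the tool's axes at that moment; what a row does not reach only later rows make up. A row lasts 1/8 s, in which the tool goes at most 62.5 mm and 10.7 degrees, less where a joint would pass 70% of its speed; a pose out of reach is approached as far as the arm can. A call with a gripper value outside its range is refused whole. OPENING is the opening, from 0 (shut) to 1 (fully open), set as the call begins (- or left out, the last holds). The fingers move at their own pace and stop on an object; the grip force is fixed at half the most. Time passes only in rows, so rows that repeat a pose let the fingers close. It gives the time, the measured TCP pose, the force, the opening and the grip force at its end, in the units of the state.
- env.read_state(): the state, without advancing time (a new reading comes with each control period).
- imaging.camera(name): name is "scene" or "top" or "wrist"; returns the picture (384x512x3 uint8, red, green, blue); there is no depth.
- imaging.camera_model(name): a dict with "vertical_fov" (degrees; the focal length in pixels is half the picture's height over the tangent of half this angle, whatever the lens; pixels are square), "cx", "cy" (the principal point, pixels), "dist_coeffs" ([k1, k2, p1, p2, k3] as OpenCV has them; the pictures are not rectified), "R" (3x3) and "t" (3): a world point X has camera coordinates R X + t. Camera axes: x right, y down, z forward; pixel columns grow to the right and rows downward; lengths in mm; the calibration is good to about 2 mm. A picture is of the moment at which its call begins: read the wrist's pose just before it. camera_model takes no time and is no camera call; for the wrist camera it gives the pose at the moment of the call.
- ticket.close_job(): hands the job in; it is judged then, once.
The state is a dict: "time": time; "joint_pos": joint angles; "qd": joint speeds; "tau": joint torques, N m; "tcp_pos": TCP position; "eef_rot": TCP orientation; "wrist_force": force on the tool from outside, world axes, zero at the start; "moment": the same for the moment, N m; "opening": finger opening in mm; "gripper_force": force on a finger pad.
Only numpy, scipy, OpenCV 4.12 (cv2) and the standard library are available. Lean on these libraries where they do the work, as an engineer would, in place of code of your own. Each camera call takes 0.05 s, during which the arm holds its last target. There are 200 camera calls.

### The job

One bay of the wooden wedge tray is already packed with a pair of wedges lying head to tail. Pack the two loose wedges into the empty bay the same way: the thick end of one beside the thin end of the other, sloping sides facing each other, flat sides along the bay's walls, both standing down on the tray's floor and released.

Things in the scene. Friction and masses are not known exactly. Their poses are not given: they have to be found in the camera images.
- tray_bay (a point): (mm) floor centre of the EMPTY bay of a fixed wooden tray (98x184), 10 above the bench; z up. The bay is 74 long (x), 78 wide (y). Side walls at y=-39 and +39: 24 high, 8 thick. Ends at x=-37 and +37: only lips 4 high, 6 wide, so fingers fit outside a wedge's ends. A second such bay, centred at y=+86, holds a packed pair. Two wedges head to tail make 60x66: play 14 along, 12 across
- wedge_a_mid (a point): (mm) first loose plain wood wedge, 60 long, 54 high, 0.08 kg. Seen from above: parallel square ends, thin (20 wide) at x=-30, thick (46) at x=+30; flat side at y=-14; sloping side from y=+6 (thin end) to y=+32 (thick end). Grip it end to end (60). This point: half-way along, 27 above the underside, 14 in from the flat side. x: thin to thick end, z up
- wedge_b_mid (a point): (mm) second loose plain wood wedge, 60 long, 54 high, 0.08 kg. Seen from above: parallel square ends, thin (20 wide) at x=-30, thick (46) at x=+30; flat side at y=-14; sloping side from y=+6 (thin end) to y=+32 (thick end). Grip it end to end (60). This point: half-way along, 27 above the underside, 14 in from the flat side. x: thin to thick end, z up
Not all that is in view belongs to the job. What is shaped like the part that bears wedge_a_mid but turquoise is not meant. Of the things that look like the part that bears tray_bay, the larger one is meant.

How it is judged:
By the outcome, as a careful person would: the job done as asked, in the order asked, and still so for the second after the job is handed in, with the robot touching nothing.
It also fails if it takes over 54 s, if anything falls off the work surface, if the arm or the gripper's body presses on something with over 40 N, if the wrist force passes 120 N, or if a joint passes its speed limit or range.

## Working session

There is one attempt and no reset: what is moved stays moved. The work goes in short steps, Python scripts to look and compute and a shell command to move; the robot and the scene stay as the last step left them, time stands still between calls to the robot, and variables do not carry over. Pictures are saved under pics/ and viewed, at most 10 in all, crops included, and the job is handed in when it is done.

```bash
mkdir -p pics
python3 - <<'E'
from plant import env, imaging
import cv2,json
s=env.read_state(); print(s)
for n in("scene","top"):
    im=imaging.camera(n); cv2.imwrite(f"pics/{n}0.png",im[:,:,::-1]); m=imaging.camera_model(n); print(n,m)
E
```

```text
{'time': 0.0, 'joint_pos': array([ 9.06698905e-01,  3.81212989e-01,  1.29827512e+00, -9.29154524e-06,
        1.46357189e+00, -2.15265266e-01]), 'qd': array([-0.00057928, -0.00031661,  0.00035004,  0.00010684, -0.00127743,
       -0.00028207]), 'tau': array([-1.39910968e-03, -4.48460484e+01, -2.31284684e+01, -2.08535571e-04,
        4.67544218e-03,  4.65339298e-06]), 'tcp_pos': array([238.45608776, 495.29671306, 230.69780269]), 'eef_rot': array([-3.08110186e-04,  2.22536573e-01,  9.74924067e-01, -6.65859217e-04]), 'wrist_force': array([0.23788968, 0.51500618, 1.02858314]), 'moment': array([ 0.03280127, -0.00474134,  0.01228127]), 'gripper_force': 0.0, 'opening': 85.37209172329283}
scene {'vertical_fov': 54.359812000838566, 'cx': 257.96529083915783, 'cy': 197.72331910709474, 'dist_coeffs': array([-0.08148788,  0.        ,  0.        ,  0.        ,  0.        ]), 'R': array([[ 0.85117343, -0.52487874, -0.00246903],
       [-0.38552761, -0.62198768, -0.68154222],
       [ 0.35619131,  0.58106251, -0.73177463]]), 't': array([-461.55268526,  329.4496004 ,  753.47933661])}
top {'vertical_fov': 47.09945456216917, 'cx': 258.90259800470056, 'cy': 198.16523343244657, 'dist_coeffs': array([0.0578882, 0.       , 0.       , 0.       , 0.       ]), 'R': array([[ 0.01188551, -0.99992265, -0.00366577],
       [-0.99923801, -0.01174091, -0.03722295],
       [ 0.03717703,  0.00410539, -0.99930026]]), 't': array([  95.38026029,  613.82493431, 1154.59200139])}
```

View pics/top0.png

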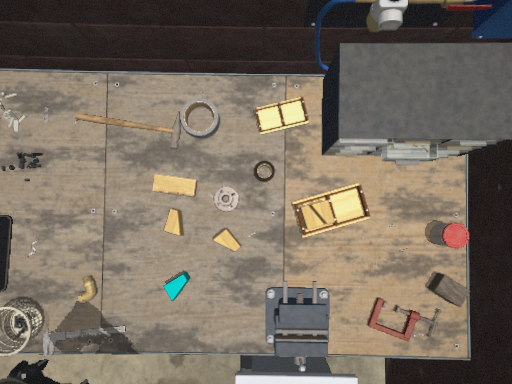

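View pics/scene0.png

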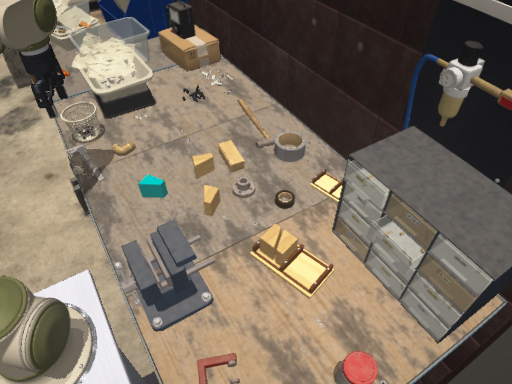

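Candidates in the top view: plain wood wedges at (173,222) and (227,240) fit. The turquoise wedge at (177,286) is excluded, and the block at (174,185) is a rectangular bar. Of the trays, (331,210) is larger than (281,115), so it is the one meant; its packed pair is on the left and its empty bay on the right. I'll confirm in an enlarged crop.

Run:
```python
import cv2
im=cv2.imread("pics/top0.png")[170:270,150:380]
cv2.imwrite("pics/crop0.png",cv2.resize(im,(782,340),interpolation=cv2.INTER_CUBIC))
```

```text
(no output)
```

View pics/crop0.png

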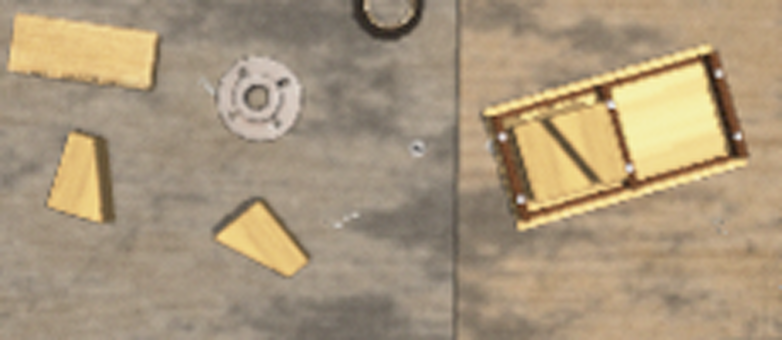

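Confirmed: the two plain wedges are at crop (77,177) and (262,237). The large tray has its packed pair at crop (568,152) and its empty bay at (672,120). Next I'll fit the wedge prisms to silhouettes in both views and the tray to its corners.

```bash
cat > h.py <<'E'
import numpy as np, cv2
from plant import env, imaging
from scipy.optimize import minimize, least_squares
from scipy.spatial.transform import Rotation as Ro
def grab(n,name):
    m=imaging.camera_model(n); im=imaging.camera(n)[:,:,::-1].copy(); cv2.imwrite(f"pics/{name}.png",im); return im,m
def proj(m,P):
    f=192/np.tan(np.radians(m["vertical_fov"]/2)); K=np.array([[f,0,m["cx"]],[0,f,m["cy"]],[0,0,1]])
    return cv2.projectPoints(np.array(P,float).reshape(-1,1,3),cv2.Rodrigues(m["R"])[0],m["t"],K,m["dist_coeffs"])[0][:,0]
def place(P,x,y,a,z=0):
    c,s=np.cos(a),np.sin(a); P=np.array(P,float); return np.c_[x+c*P[:,0]-s*P[:,1],y+s*P[:,0]+c*P[:,1],P[:,2]+z]
W2=[(-30,-14),(30,-14),(30,32),(-30,6)]
WEDGE=[(x,y,z) for z in(0,54) for x,y in W2]
def ray(m,px,z):
    f=192/np.tan(np.radians(m["vertical_fov"]/2)); K=np.array([[f,0,m["cx"]],[0,f,m["cy"]],[0,0,1]])
    u=cv2.undistortPoints(np.array([[px]],float),K,m["dist_coeffs"])[0,0]
    d=m["R"].T@np.array([u[0],u[1],1]); o=-m["R"].T@m["t"]; return (o+d*(z-o[2])/d[2])[:2]
def hullmask(q,shape,S=4):
    M=np.zeros((shape[0]*S,shape[1]*S),np.uint8)
    cv2.fillConvexPoly(M,cv2.convexHull(np.round((q+.5)*S).astype(np.int32)),255); return cv2.resize(M,(shape[1],shape[0]),interpolation=cv2.INTER_AREA)/255.
def woodmask(im,seed,q0,r=8):
    # grabcut seeded by the predicted hull
    h=hullmask(q0,im.shape)>.5; g=np.full(im.shape[:2],2,np.uint8); k=np.ones((3,3),np.uint8)
    big=cv2.dilate(h.astype(np.uint8),k,iterations=r); small=cv2.erode(h.astype(np.uint8),k,iterations=max(2,r//2))
    far=cv2.dilate(h.astype(np.uint8),k,iterations=r+12)
    g[:]=0; g[big>0]=2; g[h]=3; g[small>0]=1
    ys,xs=np.where(far>0); sl=np.s_[max(ys.min(),0):ys.max()+1,max(xs.min(),0):xs.max()+1]
    gg=g[sl].copy(); cv2.grabCut(np.ascontiguousarray(im[sl]),gg,None,np.zeros((1,65)),np.zeros((1,65)),4,cv2.GC_INIT_WITH_MASK)
    M=np.zeros(im.shape[:2]); M[sl]=np.isin(gg,(1,3)); return M
def fitwedge(views,p0,z=0,rounds=2,r=8):
    p=np.array(p0,float)
    for _ in range(rounds):
        Ms=[(m,woodmask(im,None,proj(m,place(WEDGE,*p,z)),r)) for im,m in views]
        def c(q):
            v=0
            for m,M in Ms:
                H=hullmask(proj(m,place(WEDGE,*q,z)),M.shape); v+=1-np.minimum(H,M).sum()/np.maximum(H,M).sum()
            return v/len(Ms)
        R=minimize(c,p,method="Nelder-Mead",options=dict(initial_simplex=p+np.array([[0,0,0],[6,0,0],[0,6,0],[0,0,.15]]),xatol=.05,fatol=1e-5)); p=R.x
    return p,R.fun
def toolmove(dxyz,target=None):
    s=env.read_state(); w,x,y,z=s["eef_rot"]; return Ro.from_quat([x,y,z,w]).inv().apply(dxyz)/60
E
python3 - <<'E'
from h import *
t=cv2.imread("pics/top0.png"); sc=cv2.imread("pics/scene0.png"); mt=imaging.camera_model("top"); ms=imaging.camera_model("scene")
cr=lambda x,y:(150+(x+.5)/3.4-.5,170+(y+.5)/3.4-.5)
for n,a,b in(("A",[(77,131),(97,137)],[(47,207),(103,221)]),("B",[(292,275),(309,260)],[(215,237),(260,199)])):
    th=np.mean([ray(mt,cr(*p),54) for p in a],0); tk=np.mean([ray(mt,cr(*p),54) for p in b],0)
    d=(tk-th)/np.linalg.norm(tk-th); ang=np.arctan2(d[1],d[0])-.214  # centreline leans by atan(13/60)
    mid=(th+tk)/2+2.5*np.array([np.sin(ang),-np.cos(ang)])
    for v in([(t,mt)],[(sc,ms)],[(t,mt),(sc,ms)]): print(n,np.round(fitwedge(v,[*mid,ang],r=4),3) if 0 else [np.round(q,3) for q in fitwedge(v,[*mid,ang],r=4)])
C=np.array([ray(mt,cr(*p),12) for p in[(485,113),(713,45),(748,157),(519,228)]])
print(C.round(0))
T=np.array([(49,135,0),(49,-49,0),(-49,-49,0),(-49,135,0)],float)
T[:,1]+=0
R=least_squares(lambda q:(place(T,*q)[:,:2]-C).ravel(),[*C.mean(0),.25]); print("tray",R.x.round(3),R.fun.round(1))
E
```

```text
A [array([551.734, 323.786,   2.849]), np.float64(0.098)]
A [array([549.631, 325.563,   2.81 ]), np.float64(0.089)]
A [array([549.895, 324.261,   2.852]), np.float64(0.107)]
B [array([504.88 , 180.85 ,   0.683]), np.float64(0.096)]
B [array([500.205, 178.53 ,   0.719]), np.float64(0.093)]
B [array([502.465, 179.963,   0.687]), np.float64(0.125)]
[[ 601.   14.]
 [ 656. -162.]
 [ 570. -189.]
 [ 512.  -13.]]
tray [ 5.9779e+02 -1.2847e+02  3.0600e-01] [ 2.6  0.8  3.2  1.6 -3.7 -0.8 -2.  -1.6]
```

Sight is clear. Moving above wedge A at about 200 mm for a close look.

```bash
python3 -m pendant '[[-0.4,0,0,0.8],[-1.2,-0.05,0.1,2.5],[-2.1,-0.1,0.2,4.2],[-3,-0.15,0.3,5.9],[-3.9,-0.2,0.4,7.6],[-4.7,-0.25,0.5,9.3],[-5.3,-0.3,0.5,11],[-5.7,-0.32,0.5,12.5],[-5.91,-0.32,0.5,13.47],[-5.91,-0.32,0.5,13.47],[-5.91,-0.32,0.5,13.47],[-5.91,-0.32,0.5,13.47]]' 0.95
python3 - <<'E'
from h import *
s=env.read_state(); print(s["tcp_pos"],s["eef_rot"],s["wrist_force"])
im,m=grab("wrist","w1"); print(m["vertical_fov"],m["dist_coeffs"])
q=proj(m,place(WEDGE,549.9,324.3,2.852)); print(q.round());
E
```

```text
time: 1.6
tcp_pos: [549.2, 324.8, 201.4]
eef_rot: [-0.0, 0.801, 0.599, -0.0]
wrist_force: [0.2, 0.0, -0.0]
opening: 81.1
gripper_force: 0.0
[549.20010756 324.79260487 201.38608801] [-5.34178588e-05  8.00873881e-01  5.98833048e-01 -6.74322721e-05] [ 0.24070295  0.00036901 -0.01026527]
68.19678629547782 [-0.02049875  0.          0.          0.          0.        ]
[[282. 159.]
 [233. 158.]
 [234. 194.]
 [282. 174.]
 [287. 168.]
 [229. 168.]
 [230. 209.]
 [286. 187.]]
```

View pics/w1.png

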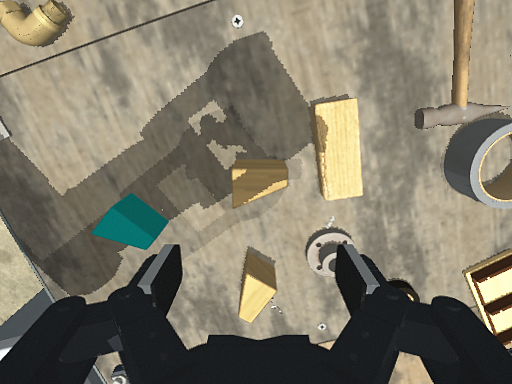

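The wrist view shows wedge A at (260,183), thick end left, within about 3 px of prediction. The bar is at (338,150), and wedge B is at (257,285). Refining both from this view.

Run:
```python
from h import *
im=cv2.imread("pics/w1.png"); m=imaging.camera_model("wrist")
t=cv2.imread("pics/top0.png"); mt=imaging.camera_model("top")
o=im.copy()
for n,p in(("A",[549.9,324.3,2.852]),("B",[502.5,180,.687])):
    for v in([(im,m)],[(im,m),(t,mt)]): 
        q,f=fitwedge(v,p,r=4); print(n,q.round(3),round(f,3))
    for a,c in((p,(255,0,0)),(q,(0,0,255))):
        P=proj(m,place(WEDGE,*a)); cv2.polylines(o,[np.round(P[4:]).astype(int)],True,c,1); cv2.polylines(o,[np.round(P[:4]).astype(int)],True,c,1)
cv2.imwrite("pics/w1o.png",cv2.resize(o[130:330,200:320],None,fx=3,fy=3,interpolation=cv2.INTER_CUBIC))
```

```text
A [551.382 324.746   2.861] 0.056
A [551.433 324.005   2.859] 0.075
B [502.843 179.981   0.713] 0.091
B [504.308 180.937   0.681] 0.1
```

View pics/w1o.png

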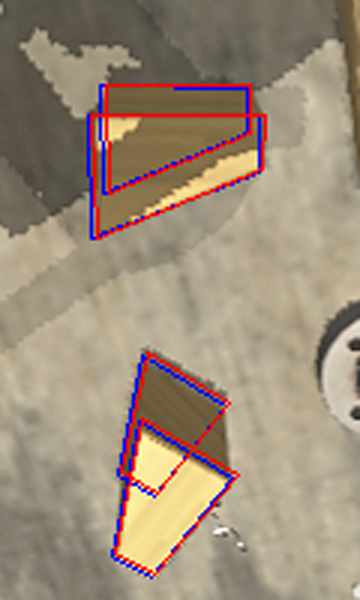

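Both overlays fit tightly: A ≈ (551.4, 324.4, 2.86) and B ≈ (503.5, 180.4, 0.69). Descending on A and gripping.

```bash
python3 -m pendant '[[0,0.037,0.3,0],[0,0.037,0.8,0],[0,0.037,1.4,0],[0,0.037,2,0],[0,0.037,2.5,0],[0,0.037,2.85,0],[0,0.037,3.1,0],[0,0.037,3.22,0],[0,0.037,3.22,0],[0,0.037,3.22,0]]' 0.85; python3 -m pendant '[[0,0,0,0],[0,0,0,0],[0,0,0,0],[0,0,0,0],[0,0,0,0],[0,0,0,0],[0,0,0,0],[0,0,0,0]]' 0.4
```

```text
time: 2.9
tcp_pos: [552.3, 323.9, 9.0]
eef_rot: [0.0, 0.801, 0.598, 0.001]
wrist_force: [-0.1, -0.6, -0.5]
opening: 72.5
gripper_force: 0.0
time: 3.9
tcp_pos: [552.3, 324.0, 9.1]
eef_rot: [0.0, 0.801, 0.598, 0.001]
wrist_force: [-1.3, 0.3, 6.3]
opening: 59.4
gripper_force: 65.0
```

Gripped at 59.4 mm. Lifting, then carrying A to hover over the empty bay.

```bash
python3 -m pendant '[[0,0,-0.2,0],[0,0,-0.6,0],[0,0,-1.2,0],[0,0,-1.9,0],[0,0,-2.6,0],[0,0,-3.1,0],[0,0,-3.3,0],[0,0,-3.3,0]]'; python3 -m pendant '[[-0.2,0.08,0,-0.1],[-0.6,0.24,0,-0.4],[-1.2,0.48,0,-0.9],[-1.9,0.75,0,-1.5],[-2.7,1.07,0,-2.2],[-3.5,1.39,0,-2.9],[-4.3,1.7,0,-3.6],[-5.1,2.02,0,-4.3],[-5.8,2.3,0,-4.9],[-6.3,2.5,0,-5.3],[-6.6,2.62,0,-5.55],[-6.71,2.66,0,-5.67],[-6.71,2.66,0,-5.67],[-6.71,2.66,0,-5.67]]'
python3 - <<'E'
from h import *
im,m=grab("wrist","w2"); o=im.copy()
def tray(o,m,p,c):
    for by in(0,86):
        for z in(10,):
            cv2.polylines(o,[np.round(proj(m,place([(-37,by-39,z),(37,by-39,z),(37,by+39,z),(-37,by+39,z)],*p))).astype(int)],True,c,1)
tray(o,m,(597.8,-128.5,.306),(255,0,0)); 
cv2.imwrite("pics/w2o.png",cv2.resize(o,(800,600)))
E
```

```text
time: 4.9
tcp_pos: [551.8, 323.7, 206.1]
eef_rot: [0.0, 0.801, 0.598, 0.0]
wrist_force: [-0.7, -0.6, -0.6]
opening: 59.4
gripper_force: 64.6
time: 6.65
tcp_pos: [590.2, -106.9, 206.0]
eef_rot: [-0.0, 0.591, 0.807, -0.0]
wrist_force: [-0.3, 0.2, -1.0]
opening: 59.3
gripper_force: 64.6
```

View pics/w2o.png

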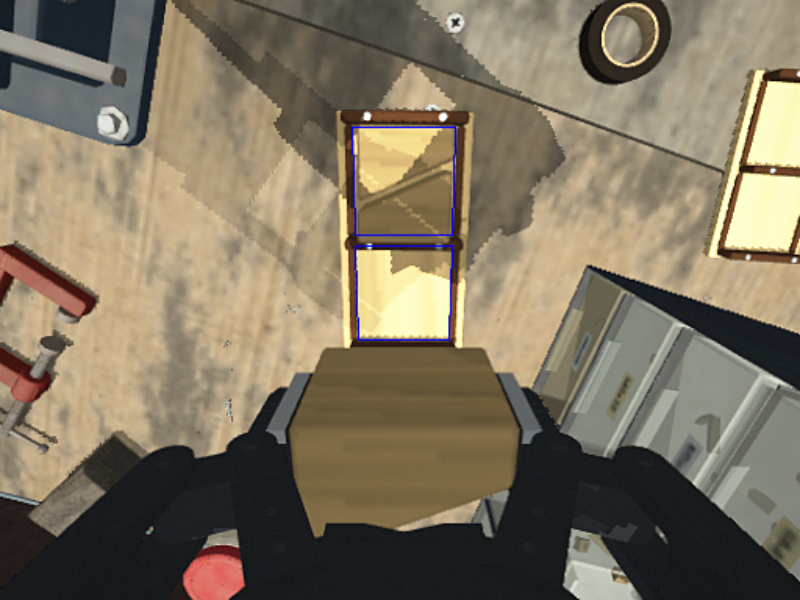

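Tray overlay agrees: the empty bay interior spans (354–453, 247–342). Wedge A is held flat side toward the packed bay, thick end left. Checking how it sits in the grasp before lowering.

Run:
```python
from h import *
im=cv2.imread("pics/w2.png"); m=imaging.camera_model("wrist"); s=env.read_state(); t=s["tcp_pos"]; print(t)
P=proj(m,place(WEDGE,t[0],t[1],.306+np.pi,t[2]-9)); print((P*800/512).round(0).tolist())
# tray: bay wall edges near predicted, sampled along tray y through bay at 3 x's (grey profile)
p=(597.8,-128.5,.306)
g=cv2.cvtColor(im,cv2.COLOR_BGR2GRAY).astype(np.float32)
def prof(pts):
    q=proj(m,place(pts,*p)).astype(np.float32); return cv2.remap(g,q[:,0].reshape(1,-1),q[:,1].reshape(1,-1),cv2.INTER_LINEAR)[0].round().astype(int).tolist()
for x in(-25,25): print("y 30..50 z10",prof([(x,y,10) for y in range(30,51)]), "y -30..-44",prof([(x,-y,10) for y in range(30,45)]))
for y in(-20,20): print("x+",prof([(x,y,10) for x in range(30,50)]),"x-",prof([(-x,y,10) for x in range(30,50)]))
```

```text
[ 590.23318508 -106.84847952  206.07228657]
[[481.0, 342.0], [319.0, 342.0], [326.0, 448.0], [478.0, 390.0], [516.0, 425.0], [281.0, 425.0], [295.0, 562.0], [510.0, 489.0]]
y 30..50 z10 [221, 221, 222, 224, 227, 197, 134, 161, 228, 245, 221, 124, 96, 104, 114, 111, 107, 106, 105, 103, 102] y -30..-44 [219, 220, 230, 238, 239, 233, 198, 163, 129, 104, 71, 46, 33, 33, 30]
y 30..50 z10 [144, 145, 147, 147, 141, 103, 66, 71, 100, 106, 90, 85, 93, 103, 106, 105, 112, 118, 127, 141, 148] y -30..-44 [242, 242, 242, 243, 241, 234, 203, 168, 136, 118, 86, 54, 28, 30, 29]
x+ [248, 247, 246, 247, 248, 248, 235, 175, 100, 82, 89, 85, 86, 173, 229, 248, 247, 246, 237, 203] x- [223, 222, 220, 218, 215, 219, 229, 199, 130, 61, 72, 76, 78, 99, 211, 234, 235, 232, 227, 188]
x+ [186, 189, 185, 183, 182, 183, 178, 148, 53, 47, 53, 45, 37, 84, 129, 152, 164, 173, 152, 119] x- [221, 221, 220, 219, 218, 224, 212, 166, 105, 71, 80, 79, 78, 124, 224, 236, 234, 234, 210, 160]
```

```bash
python3 -m pendant '[[0,0,0.3,0],[0,0,0.8,0],[0,0,1.4,0],[0,0,2,0],[0,0,2.4,0],[0,0,2.6,0],[0,0,2.63,0],[0,0,2.63,0],[0,0,2.63,0]]'
python3 - <<'E'
from h import *
im,m=grab("wrist","w3"); s=env.read_state(); t=s["tcp_pos"]; print(t)
P=proj(m,place(WEDGE,t[0],t[1],.306+np.pi,t[2]-9)); print(P.round().tolist())
q=proj(m,place([(x,y,z) for z in(10,34) for x,y in((-37,39),(37,39),(37,47),(-37,47))],597.8,-128.5,.306)); print(q.round(1).tolist())
cv2.imwrite("pics/w3o.png",cv2.resize(im[60:330,130:400],(600,600),interpolation=cv2.INTER_CUBIC))
E
```

```text
time: 7.82
tcp_pos: [590.7, -107.8, 49.3]
eef_rot: [0.001, 0.591, 0.806, 0.0]
wrist_force: [-0.1, -0.2, -0.6]
opening: 59.4
gripper_force: 64.6
[ 590.65351111 -107.73775806   49.11011508]
[[308.0, 219.0], [204.0, 219.0], [208.0, 286.0], [306.0, 250.0], [330.0, 272.0], [180.0, 272.0], [189.0, 360.0], [326.0, 313.0]]
[[202.3, 197.3], [311.5, 197.3], [312.2, 186.0], [201.5, 186.0], [194.7, 210.1], [318.7, 210.1], [319.6, 197.4], [193.8, 197.4]]
```

View pics/w3o.png

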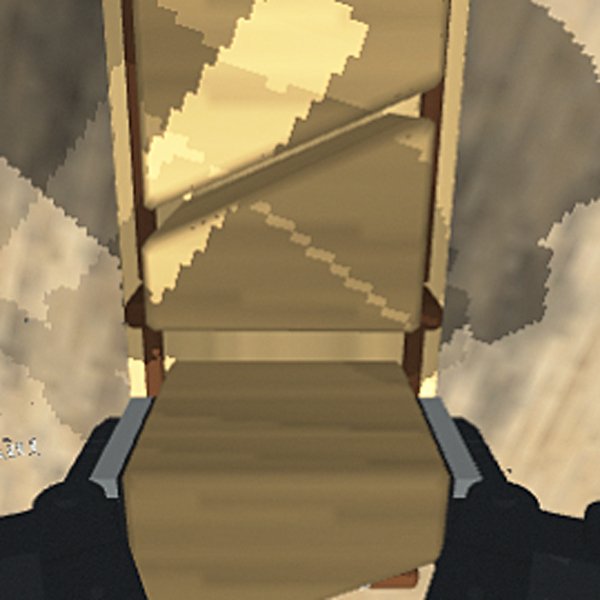

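The crop shows A's lower flat edge at row 362 and the middle wall's inner edge at row 330. That is about 6 mm of clearance, with A centred lengthwise. I'll shift 3 mm toward the wall and lower.

```bash
python3 -m pendant '[[0.05,0,0,0],[0.05,0,0.05,0],[0.05,0,0.15,0],[0.05,0,0.25,0],[0.05,0,0.35,0],[0.05,0,0.42,0],[0.05,0,0.46,0],[0.05,0,0.48,0],[0.05,0,0.48,0],[0.05,0,0.48,0]]'
```

```text
time: 9.12
tcp_pos: [589.5, -104.8, 19.7]
eef_rot: [0.0, 0.591, 0.806, 0.0]
wrist_force: [-0.1, -0.6, -0.7]
opening: 59.6
gripper_force: 64.6
```

```bash
python3 -m pendant '[[0,0,0.02,0],[0,0,0.02,0],[0,0,0.02,0],[0,0,0.02,0],[0,0,0.02,0],[0,0,0.02,0]]' 0.9; python3 -m pendant '[[0,0,-0.1,0],[0,0,-0.4,0],[0,0,-0.9,0],[0,0,-1.5,0],[0,0,-2.1,0],[0,0,-2.7,0],[0,0,-3.1,0],[0,0,-3.1,0],[0,0,-3.1,0]]';  python3 - <<'E'
from h import *
im,m=grab("wrist","w4"); s=env.read_state(); t=s["tcp_pos"]; print(t,s["eef_rot"])
tr=np.array([597.8,-128.5,.306]); c,sn=np.cos(.306),np.sin(.306)
o=tr[:2]+22*np.array([-sn,c]); q,f=fitwedge([(im,m)],[*o,.306+np.pi],z=10,r=4)
d=q[:2]-tr[:2]; print("A in tray",c*d[0]+sn*d[1],-sn*d[0]+c*d[1],q[2]-np.pi-.306,f)
o=im.copy(); P=np.round(proj(m,place(WEDGE,*q,10))).astype(int); cv2.polylines(o,[P[4:]],True,(0,0,255),1)
cv2.imwrite("pics/w4o.png",cv2.resize(o[60:280,160:380],(600,600),interpolation=cv2.INTER_CUBIC))
E
```

```text
time: 9.88
tcp_pos: [589.4, -104.8, 18.3]
eef_rot: [0.0, 0.591, 0.806, 0.0]
wrist_force: [0.1, -0.2, -1.3]
opening: 77.0
gripper_force: 0.0
time: 11.0
tcp_pos: [589.0, -104.6, 203.3]
eef_rot: [-0.001, 0.591, 0.806, -0.0]
wrist_force: [0.4, 0.3, -0.1]
opening: 76.8
gripper_force: 0.0
[ 588.9280253  -104.60041568  203.03624163] [-1.14777696e-03  5.91419292e-01  8.06363326e-01 -3.00258382e-04]
A in tray -1.3324659668472032 23.51011088240489 -0.012473851290016158 0.09593347514493678
```

View pics/w4o.png

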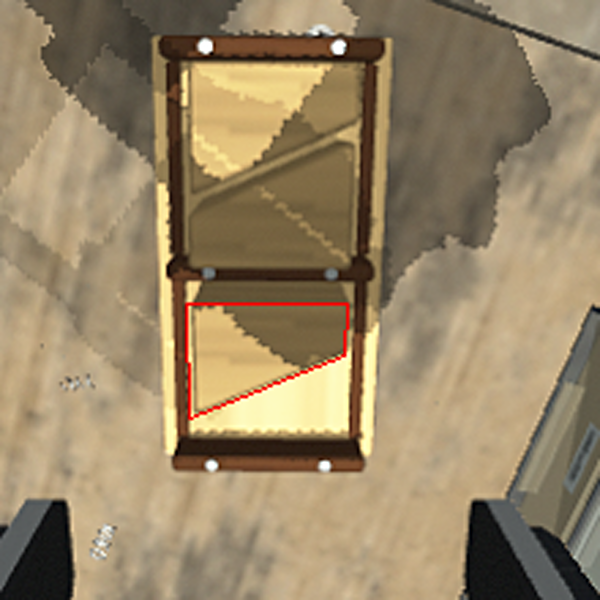

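A is released and stands in the bay, flat side about 2 mm off the middle wall, thick end left. The remaining space is below it in the picture. Going for B.

```bash
python3 -m pendant '[[0.2,0,0,-0.1],[0.6,0,0,-0.4],[1.2,0.02,0,-0.8],[2,0.04,0,-1.4],[2.8,0.06,0,-2],[3.6,0.06,0,-2.6],[4.2,0.08,0,-3.1],[4.7,0.08,0,-3.5],[4.96,0.08,0,-3.67],[4.96,0.08,0,-3.67],[4.96,0.08,0,-3.67]]' 0.85
python3 - <<'E'
from h import *
im,m=grab("wrist","w5"); s=env.read_state(); t=s["tcp_pos"]; print(t,s["eef_rot"])
q,f=fitwedge([(im,m)],[503.5,180.4,.69],r=4); print(q,f, toolmove([q[0]-t[0],q[1]-t[1],8-t[2]]))
E
```

```text
time: 12.42
tcp_pos: [504.8, 179.9, 204.3]
eef_rot: [0.0, 0.427, 0.904, -0.0]
wrist_force: [0.4, 0.0, -1.0]
opening: 72.5
gripper_force: 0.0
[504.85055883 179.75243359 204.25976348] [ 2.90687421e-05  4.27078171e-01  9.04214701e-01 -9.29952978e-05]
[501.72000748 178.61068336   0.69370932] 0.05881144187230636 [ 0.01887732 -0.05191614  3.27100107]
```

```bash
python3 -m pendant '[[0.02,-0.05,0.3,0],[0.02,-0.05,0.8,0],[0.02,-0.05,1.4,0],[0.02,-0.05,2,0],[0.02,-0.05,2.5,0],[0.02,-0.05,2.9,0],[0.02,-0.05,3.15,0],[0.02,-0.05,3.26,0],[0.02,-0.05,3.26,0],[0.02,-0.05,3.26,0]]' 0.85; python3 -m pendant '[[0,0,0,0],[0,0,0,0],[0,0,0,0],[0,0,0,0],[0,0,0,0],[0,0,0,0],[0,0,0,0],[0,0,0,0]]' 0.4; python3 -m pendant '[[0,0,-0.2,0],[0,0,-0.6,0],[0,0,-1.2,0],[0,0,-1.9,0],[0,0,-2.6,0],[0,0,-3.1,0],[0,0,-3.3,0],[0,0,-3.3,0],[0,0,-3.3,0]]'
```

```text
time: 13.72
tcp_pos: [502.0, 179.6, 9.5]
eef_rot: [0.001, 0.427, 0.904, 0.0]
wrist_force: [-0.3, 0.5, 0.5]
opening: 72.7
gripper_force: 0.0
time: 14.72
tcp_pos: [502.0, 179.6, 9.6]
eef_rot: [0.001, 0.426, 0.904, 0.0]
wrist_force: [-1.0, -0.8, 6.5]
opening: 59.5
gripper_force: 64.8
time: 15.85
tcp_pos: [501.0, 179.4, 205.4]
eef_rot: [-0.001, 0.427, 0.904, -0.001]
wrist_force: [0.4, 0.2, -0.8]
opening: 58.9
gripper_force: 64.6
```

```bash
python3 -m pendant '[[-0.2,-0.08,0,0.1],[-0.6,-0.24,0,0.4],[-1.2,-0.48,0,0.8],[-1.9,-0.77,0,1.4],[-2.7,-1.09,0,2],[-3.4,-1.37,0,2.5],[-4.1,-1.65,0,2.9],[-4.7,-1.89,0,3.3],[-5.1,-2.06,0,3.5],[-5.31,-2.14,0,3.65],[-5.31,-2.14,0,3.65],[-5.31,-2.14,0,3.65]]'; python3 -m pendant '[[0,0,0.3,0],[0,0,0.8,0],[0,0,1.3,0],[0,0,1.7,0],[0,0,1.9,0],[0,0,1.95,0],[0,0,1.95,0]]'
python3 - <<'E'
from h import *
im,m=grab("wrist","w6"); s=env.read_state(); t=s["tcp_pos"]; print(t,s["eef_rot"])
d=t[:2]-[597.8,-128.5]; c,sn=np.cos(.306),np.sin(.306); print("tcp in tray",c*d[0]+sn*d[1],-sn*d[0]+c*d[1])
P=proj(m,place(WEDGE,t[0],t[1],.306,t[2]-9.5)); print(((P-[130,60])*600/270).round().tolist())
o=tuple(np.array([597.8,-128.5])+23.5*np.array([-sn,c])-1.3*np.array([c,sn]))
P=proj(m,place(WEDGE,*o,.306+np.pi,10)); print("A",((P-[130,60])*600/270).round().tolist())
cv2.imwrite("pics/w6o.png",cv2.resize(im[60:330,130:400],(600,600),interpolation=cv2.INTER_CUBIC))
E
```

```text
time: 17.35
tcp_pos: [604.9, -147.1, 206.7]
eef_rot: [-0.0, 0.59, 0.807, 0.0]
wrist_force: [0.1, 1.0, -1.3]
opening: 59.4
gripper_force: 64.5
time: 18.23
tcp_pos: [605.5, -147.9, 90.5]
eef_rot: [0.001, 0.59, 0.807, 0.0]
wrist_force: [-1.0, 0.4, -0.8]
opening: 58.7
gripper_force: 64.6
[ 605.53161638 -147.99817408   90.69023677] [8.06739939e-04 5.90464893e-01 8.07062906e-01 1.59003439e-04]
tcp in tray 1.4986893372014496 -20.921534711750482
[[171.0, 447.0], [389.0, 448.0], [399.0, 288.0], [167.0, 381.0], [124.0, 595.0], [433.0, 596.0], [453.0, 380.0], [115.0, 508.0]]
A [[360.0, 155.0], [187.0, 155.0], [193.0, 282.0], [358.0, 212.0], [383.0, 174.0], [157.0, 173.0], [166.0, 335.0], [379.0, 247.0]]
```

View pics/w6o.png

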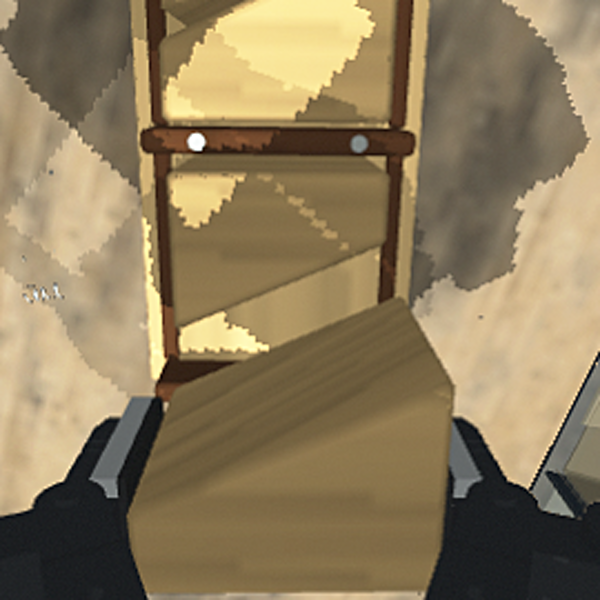

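B is held correctly: sloping side toward A, thick end right. Its lower sloped edge runs (175,390)–(401,297), about 2 mm nearer the outer wall than predicted. I'll shift 3 mm toward A and 2.5 mm left, then lower.

```bash
python3 -m pendant '[[0.05,-0.04,0,0],[0.05,-0.04,0.15,0],[0.05,-0.04,0.35,0],[0.05,-0.04,0.55,0],[0.05,-0.04,0.7,0],[0.05,-0.04,0.82,0],[0.05,-0.04,0.92,0],[0.05,-0.04,1,0],[0.05,-0.04,1.08,0],[0.05,-0.04,1.14,0],[0.05,-0.04,1.17,0],[0.05,-0.04,1.17,0],[0.05,-0.04,1.17,0]]'
```

```text
time: 19.9
tcp_pos: [602.0, -145.9, 19.7]
eef_rot: [0.0, 0.591, 0.807, 0.0]
wrist_force: [-0.6, 0.6, 0.6]
opening: 59.5
gripper_force: 64.7
```

No resistance on the way down and B is at floor height. Releasing and retreating.

```bash
python3 -m pendant '[[0,0,0.01,0],[0,0,0.01,0],[0,0,0.01,0],[0,0,0.01,0],[0,0,0.01,0],[0,0,0.01,0]]' 0.9; python3 -m pendant '[[0,0,-0.1,0],[0,0,-0.4,0],[0,0,-0.9,0],[0,0,-1.5,0],[0,0,-2.1,0],[0,0,-2.7,0],[0,0,-3.1,0],[0,0,-3.1,0],[0,0,-3.1,0]]';  python3 - <<'E'
from h import *
im,m=grab("wrist","w7")
q=proj(m,[(597.8,-128.5,30)])[0]; x,y=q.astype(int); y0=max(0,min(y-150,164)); x0=max(0,x-110)
cv2.imwrite("pics/w7o.png",cv2.resize(im[y0:y0+220,x0:x0+220],(600,600),interpolation=cv2.INTER_CUBIC))
E
```

```text
time: 20.65
tcp_pos: [601.9, -145.9, 18.9]
eef_rot: [0.0, 0.591, 0.807, 0.0]
wrist_force: [1.0, -0.5, -0.5]
opening: 76.9
gripper_force: 0.0
time: 21.78
tcp_pos: [601.5, -145.6, 203.9]
eef_rot: [-0.001, 0.591, 0.807, -0.0]
wrist_force: [-0.2, 0.4, -1.4]
opening: 76.6
gripper_force: 0.0
```

View pics/w7o.png

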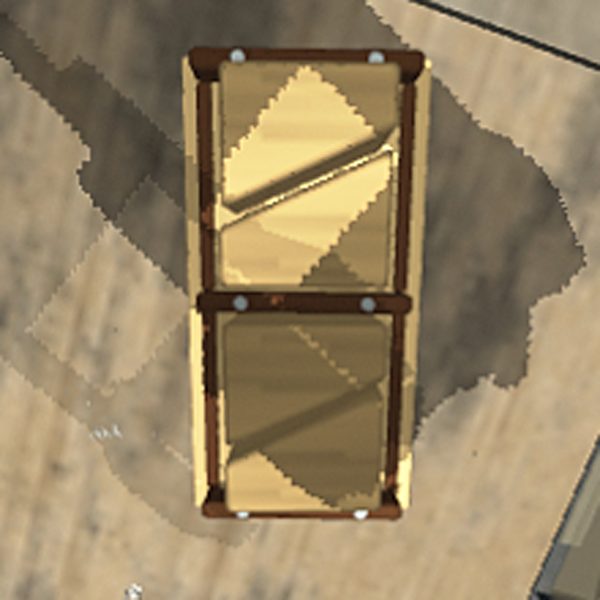

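The lower bay (225–392, 315–510) now holds both wedges head to tail, with a narrow gap between the slopes, matching the packed bay above. The gripper is clear, so I'm handing in.

```bash
python3 -c "
from plant import ticket
print(ticket.close_job())"
```

```text
the job is handed in; nothing more can be done
None
```

Both loose wedges are packed head to tail in the empty bay, sloping sides facing and flat sides along the walls, released with the gripper clear; I handed the job in at about 22 s, and the verdict was not shown.

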